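# Free a circuit board from its holding fixture

### The job

The circuit board on the bench fixture is to be freed. Loosen the knurled thumb nut of its clamp by two full turns (but less than three, or it comes off its thread), rolling a fingertip along the knurled rim with light pressure, without pinching the nut between the fingers; only then push the slotted clamp finger back by its upturned tab until it is well clear of the board. Leave the board lying in its place and the things around the fixture undisturbed, and finish clear of everything.

Things in the scene. Friction and masses are not known exactly. Their poses are not given: they have to be found in the camera images.
- fixture: Board-holding fixture, fixed to the bench: aluminium plate 120 x 220 x 12 mm, origin at the centre of its underside, z up, y along its length from the board end (-y) to the clamp end (+y). Offsets in other entries are in this frame, heights above the bench. Only the nut, its stud (8 mm thick, at x 0, y +52 mm, up to 61.5 mm) and the clamp's tab stand above 32 mm.
- nut_center (a point): Middle of the knurled thumb nut's rim, on the stud's upright axis, at half the rim's height: 45 mm up when tight, 1.5 mm more per turn. Steel rim 39.6 mm across over 24 upright ridges (each 1.8 mm proud), 14 mm high, free all round; 10 mm of free space under it. One dark line engraved on its top runs from stud to rim along this point's x axis and turns with the nut.
- nut (a joint): Angle of the thumb nut, rad: 0 tight, 0 to 0.5 at the start, growing as it is loosened (anticlockwise seen from above), 6.28 a turn. Turning takes 0.035 N m, about 2 N along the rim; it stays where left. It bears on disc springs that hold the clamp finger: about 30 N shifts the finger when tight, under 2 N after nearly two turns.
- clamp (a joint): How far the slotted steel clamp finger (28 mm wide, top face 27.5 mm up) is pushed back, m: 0 to 0.002 at the start, its toe then 4 to 6 mm over the board's edge; 0.022 at its stop. It slides along the fixture's +y, away from the board.
- tab_face (a point): Middle of the board-side face (it looks along the fixture's -y) of the clamp finger's upturned tab: flat, 28 mm wide along x, from 27.5 to 39.5 mm up; the tab is 4 mm thick. Pushing it along +y moves the finger back. It starts 50 to 52 mm from the stud's axis. On its board side the toe's flat top (27.5 mm up) runs 11 mm on, then comes the board.
- board: Green circuit board 70 x 90 x 2 mm, loose, 50 g; origin at the centre of its underside, at x 0, y -50 mm of the fixture, 20 mm up. Tallest part 30 mm up; next to the clamp, within 15 mm of the middle line and 35 mm of the edge, nothing on it is higher than 23 mm. Pins and stops leave it 0.5 mm of play.
- reel: Standing reel of solder, 52 mm across, 40 mm high, 220 g, loose, near the fixture; origin at the centre of its underside. To be left alone.
- bottle: Small white flux bottle with a black cap, 32 mm across, 68 mm high, 60 g, loose, near the fixture; origin at the centre of its underside. To be left alone.
- screwdriver: Screwdriver with a black handle, 160 mm long, lying on the bench beyond the clamp end of the fixture; 50 g, loose; origin at the middle of its underside. To be left alone.
Mind the look-alikes: they are no part of the job. Several things have the shape of the board; the one meant has the colours described above.

How it is judged:
By the outcome, as a careful person would: the job done as asked, in the order asked, and still so for the second after the job is handed in, with the robot touching nothing.
It also fails if it takes over 64 s, if anything falls off the work surface, if the arm or the gripper's body presses on something with over 40 N, if the wrist force passes 120 N, or if a joint passes its speed limit or range.

### The arm

A 7-joint arm with a two-finger parallel gripper is mounted at the origin on the work surface. World frame = base frame: x ahead of the robot, y to its left, z up, the work surface at z = 0. Lengths are in m, angles in rad, forces in N, time in s.
With the tool pointing down it reaches from about 0.4 to 0.85 m from the base axis. Payload 4.5 kg.
Tool frame: the origin (TCP) lies midway between the tips of the shut fingers; the grasp point (between the pads) lies 19 mm behind it; z points along the fingers, y is the direction in which the jaws open and shut (so a half turn about z gives the same grasp; the last joint's range is limited). The gripper opens to 88 mm and grips with 3 to 60 N. Pads are 18 mm wide; open, the fingers measure 123 mm over their backs; the gripper's body (75 mm by 187 mm) begins 45 mm behind the grasp point.
Start: joints at [-1.111, 0.689, -0.195, 1.565, 0.157, 0.902, -0.215], TCP at [0.258, 0.569, 0.239] pointing down, gripper open.
Joint ranges: [-3.01, 3.01], [-0.46, 2.08], [-1.47, 1.51], [0.13, 2.56], [-1, 4.14], [0.04, 2.09], [-2.66, 2.66]. Speed limits (rad/s): [2.57, 2.57, 3.14, 3.14, 3.14, 3.14, 3.14].

### API

Orientations are given as a unit quaternion [x, y, z, w].
In Python, from plant import r gives the robot as it stands. The module is installed in compiled form; this text tells all that it offers.
- The arm moves only by the shell command python3 -m jog 'ROWS' [FORCE]. ROWS is JSON, a list of rows, each an object with "translation": the shift along the tool's x, y, z in units of 40 mm (1.0 is 40 mm), a list of three; "twist": the turn about the tool's z in units of 6 degrees (1.0 is 6 degrees); "claw": the opening in per cent of the stroke, from 0 (shut) to 100 (fully open). A call has 1 to 20 rows; each row shifts and turns the commanded pose from where the row before left it, along the tool's axes as they then stand; what a row does not reach is not made up. A row lasts 1/12 s, in which the tool goes at most 41.7 mm and 7.16 degrees, less where a joint would pass 70% of its speed; a pose out of reach is approached as far as the arm can. A call is refused whole if a number of a shift passes 1 or a number of a turn 1, either way. A call with a gripper value outside its range is refused whole. The fingers move at their own pace and stop on an object; FORCE is the grip in N (left out, the last holds). Time passes only in rows, so rows that do not move let the fingers close. It gives the time, the measured TCP pose, the force and the opening at its end, in the units of the state.
- r.get_state(): the state, without advancing time (a new reading comes with each control period).
- r.snapshot(name): name is "side" or "top" or "wrist"; returns a dict with "img" (420x560x3 uint8, red, green, blue), "fx", "fy", "cx", "cy" (pixels), "origin" and "rotation" of the camera in the world; the wrist camera has in their place "T_tool_cam" (4x4, takes a point from camera to tool coordinates, whose origin is the TCP and whose axes are the flange's). Camera axes: x right, y up, looking along -z (the intrinsics and any distortion apply to the point x, -y, -z); pixel columns grow to the right and rows downward; lengths in m; the calibration is good to about 2 mm. A picture is of the moment at which its call begins: read the wrist's pose just before it. There is no depth.
- r.finish_job(): hands the job in, once; it reports no verdict.
Trained networks look in the newest picture that a camera, given by its name, has taken for a name from the list of things; names that differ only in an ending like _2 or _b are one class to them, and where a whole thing is asked for, a point or a joint stands for the part that bears it (a point fixed in the world has none). Each returns a list of dicts, best first, with "confidence" (0 to 1); they miss things now and then, are a little off and sometimes report something else, mostly with a low value. They report only what shows in the picture. A call takes as long as a camera call. They do not tell look-alikes from the thing itself.
- r.spot_in(label, camera): "rect" ([left, top, right, bottom] in pixels, round what is visible of it).
- r.spot_point(label, camera): "location" ([row, column] in pixels: a listed point, or the origin of a listed thing).
The state is a dict: "clock": time; "q": joint angles; "qd": joint speeds; "joint_torque": joint torques, N m; "tool_pos": TCP position; "eef_rot": TCP orientation; "contact_force": force on the tool from outside, world axes, zero at the start; "moment": the same for the moment, N m; "opening": opening from 0.0 (shut) to 1.0 (fully open).
Only numpy, scipy, OpenCV 4.12 (cv2) and the standard library are available. Lean on these libraries where they do the work, as an engineer would, in place of code of your own. Each camera call takes 0.05 s, during which the arm holds its last target. There are 200 camera calls.

## Working session

There is one attempt and no reset: what is moved stays moved. The work goes in short steps, Python scripts to look and compute and a shell command to move; the robot and the scene stay as the last step left them, time stands still between calls to the robot, and variables do not carry over. Pictures are saved under pics/ and viewed, about 8 in all and at most 12, crops included, and the job is handed in when it is done.

```bash
mkdir -p pics
cat > h.py <<'E'
import numpy as np, cv2
from plant import r
from scipy.spatial.transform import Rotation as R
def cam(name):
    s=r.get_state(); d=r.snapshot(name)
    if name=="wrist":
        T=np.eye(4);T[:3,:3]=R.from_quat(s["eef_rot"]).as_matrix();T[:3,3]=s["tool_pos"]
        T=T@np.array(d["T_tool_cam"]); d["origin"]=T[:3,3]; d["rotation"]=T[:3,:3]
    d["origin"]=np.array(d["origin"]);d["rotation"]=np.array(d["rotation"])
    return d
def ray(d,rc):
    v=np.array([(rc[1]-d["cx"])/d["fx"],-(rc[0]-d["cy"])/d["fy"],-1.0])
    v=d["rotation"]@v; return d["origin"],v/np.linalg.norm(v)
def atz(d,rc,z):
    o,v=ray(d,rc); return o+v*(z-o[2])/v[2]
def tri(rays):
    A=0;b=0
    for o,v in rays:
        P=np.eye(3)-np.outer(v,v);A=A+P;b=b+P@o
    return np.linalg.solve(A,b)
def proj(d,p):
    c=d["rotation"].T@(np.array(p)-d["origin"])
    return [d["cy"]-d["fy"]*c[1]/-c[2], d["cx"]+d["fx"]*c[0]/-c[2]]
def save(d,name,crop=None,k=1):
    im=d["img"][:,:,::-1]
    if crop: im=im[crop[0]:crop[1],crop[2]:crop[3]]
    cv2.imwrite("pics/"+name,cv2.resize(im,None,fx=k,fy=k,interpolation=cv2.INTER_CUBIC))
E
python3 - <<'E'
from h import *
s=r.get_state();print({k:np.round(v,3).tolist() for k,v in s.items()})
D={}
for c in ("top","side"):
    d=cam(c);D[c]=d;save(d,c+".png");print(c,{k:np.round(v,3).tolist() for k,v in d.items() if k!="img"})
    for l in ("fixture","nut_center","tab_face","board","reel","bottle","screwdriver"):
        print(l,[(np.round(x["location"]).tolist(),round(x["confidence"],2)) for x in r.spot_point(l,c)][:4])
im=np.hstack([cv2.resize(D[c]["img"],None,fx=1,fy=1) for c in D])[:,:,::-1]
cv2.imwrite("pics/a.png",np.vstack([D["top"]["img"],D["side"]["img"]])[:,:,::-1])
E
```

```text
{'clock': 0.0, 'q': [-1.111, 0.69, -0.195, 1.566, 0.157, 0.903, -0.215], 'qd': [-0.001, -0.0, 0.0, 0.001, -0.0, 0.001, -0.001], 'joint_torque': [0.0, -52.755, -1.267, -15.343, -0.053, 0.006, 0.0], 'tool_pos': [0.258, 0.569, 0.238], 'eef_rot': [0.211, 0.977, -0.001, -0.0], 'contact_force': [0.409, -0.637, -0.004], 'moment': [0.024, -0.067, -0.001], 'opening': 0.997}
top {'fx': 391.133, 'fy': 391.133, 'cx': 281.233, 'cy': 208.371, 'origin': [0.406, 0.019, 0.815], 'rotation': [0.078, -0.061, -0.702, 0.705]}
fixture [([206.0, 322.0], 0.79), ([137.0, 342.0], 0.57)]
nut_center [([204.0, 303.0], 0.81)]
tab_face [([202.0, 323.0], 0.74), ([139.0, 343.0], 0.38)]
board [([291.0, 396.0], 0.89), ([202.0, 349.0], 0.85), ([305.0, 315.0], 0.69), ([121.0, 250.0], 0.58)]
reel [([137.0, 338.0], 0.76)]
bottle [([177.0, 400.0], 0.68)]
screwdriver [([208.0, 229.0], 0.8)]
side {'fx': 498.291, 'fy': 498.291, 'cx': 286.012, 'cy': 208.567, 'origin': [0.443, 0.883, 0.552], 'rotation': [-0.034, 0.511, 0.855, -0.078]}
fixture [([227.0, 294.0], 0.64)]
nut_center [([220.0, 296.0], 0.59)]
tab_face [([211.0, 293.0], 0.68)]
board [([241.0, 388.0], 0.95), ([206.0, 293.0], 0.81), ([203.0, 378.0], 0.67)]
reel [([212.0, 237.0], 0.65), ([218.0, 296.0], 0.16)]
bottle [([190.0, 278.0], 0.71)]
screwdriver [([281.0, 285.0], 0.67)]
```

View pics/top.png

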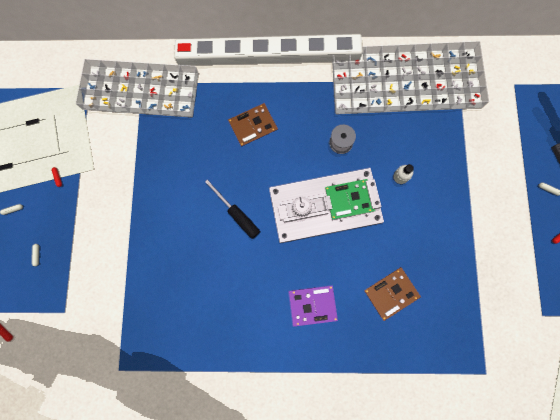

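View pics/side.png

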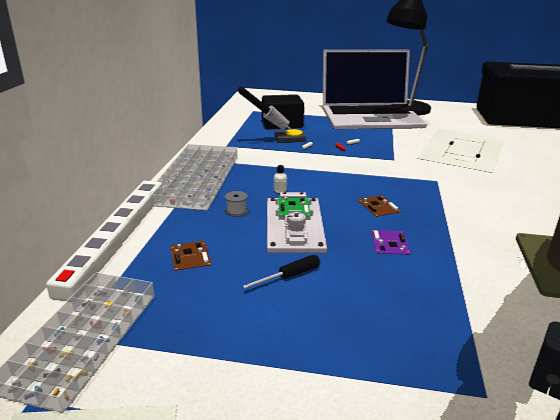

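```bash
python3 - <<'E'
s=open('h.py').read()
s=s.replace('d["rotation"]=np.array(d["rotation"])\n','q=np.array(d["rotation"]);d["rotation"]=R.from_quat(q).as_matrix() if q.size==4 else q\n')
open('h.py','w').write(s)
E
python3 - <<'E'
from h import *
t=cam("top");s=cam("side")
for n,a,b in (("fixture",(206,322),(227,294)),("nut",(204,303),(220,296)),("tab",(202,323),(211,293)),("board",(202,349),(206,293)),("reel",(137,338),(212,237)),("bottle",(177,400),(190,278)),("driver",(208,229),(281,285))):
    p=tri([ray(t,a),ray(s,b)]);print(n,p.round(4),np.round(proj(t,p)),np.round(proj(s,p)))
E
```

```text
fixture [ 0.5733 -0.0485 -0.0008] [206. 322.] [227. 294.]
nut [ 0.5662 -0.0067  0.0417] [206. 303.] [220. 294.]
tab [ 0.5749 -0.0473  0.039 ] [202. 323.] [211. 293.]
board [ 0.581  -0.1026  0.021 ] [201. 349.] [206. 294.]
reel [ 0.7183 -0.0853  0.0038] [141. 338.] [211. 234.]
bottle [ 0.6382 -0.216   0.0013] [177. 400.] [190. 278.]
driver [0.5637 0.1493 0.0007] [211. 229.] [280. 282.]
```

The board options are green (202,349), purple (305,315), brown (291,396) and brown (121,250). I'm choosing the green one, since it lies on the fixture. The nut is at top (204,303) and the tab is near (202,323). The screwdriver is beyond the clamp end at (208,229), the reel at (137,340), and the bottle at (177,402). Next I'll move to a close view.

```bash
python3 -m jog '[{"translation":[0,0,0],"twist":-0.92,"claw":0},{"translation":[0,0,0],"twist":-0.92,"claw":0},{"translation":[0,0,0],"twist":-0.92,"claw":0},{"translation":[0,0,0],"twist":-0.92,"claw":0},{"translation":[0,0,0],"twist":-0.92,"claw":0},{"translation":[0,0,0],"twist":-0.92,"claw":0}]' 20
python3 -m jog '[{"translation":[-0.2,-0.8,0],"twist":0,"claw":0},{"translation":[-0.2,-0.8,0],"twist":0,"claw":0},{"translation":[-0.2,-0.8,0],"twist":0,"claw":0},{"translation":[-0.2,-0.8,0],"twist":0,"claw":0},{"translation":[-0.2,-0.8,0],"twist":0,"claw":0},{"translation":[-0.2,-0.8,0],"twist":0,"claw":0},{"translation":[-0.2,-0.8,0],"twist":0,"claw":0},{"translation":[-0.2,-0.8,0],"twist":0,"claw":0},{"translation":[-0.2,-0.8,0],"twist":0,"claw":0},{"translation":[-0.2,-0.8,0],"twist":0,"claw":0},{"translation":[-0.2,-0.8,0],"twist":0,"claw":0},{"translation":[-0.2,-0.8,0],"twist":0,"claw":0},{"translation":[-0.2,-0.8,0],"twist":0,"claw":0},{"translation":[-0.2,-0.8,0],"twist":0,"claw":0},{"translation":[-0.2,-0.8,0],"twist":0,"claw":0},{"translation":[-0.2,-0.8,0],"twist":0,"claw":0},{"translation":[-0.2,-0.8,0],"twist":0,"claw":0},{"translation":[-0.2,-0.8,0],"twist":0,"claw":0},{"translation":[-0.2,-0.8,0],"twist":0,"claw":0},{"translation":[0,0,0],"twist":0,"claw":0}]'
python3 - <<'E'
from h import *
d=cam("wrist");save(d,"w1.png",None,1.4);print(np.round(d["T_tool_cam"],3).tolist(),d["fx"],d["cx"],d["cy"]);print(d["origin"])
for l in ("fixture","nut_center","tab_face","board"):
    print(l,[(np.round(x["location"],1).tolist(),round(x["confidence"],2)) for x in r.spot_point(l,"wrist")][:4])
E
```

```text
clock: 1.4
tool_pos: [0.2582, 0.5692, 0.2388]
eef_rot: [-0.078, 0.997, 0.0, 0.0]
contact_force: [-0.4, -0.4, -0.7]
opening: 0.572
clock: 3.07
tool_pos: [0.5027, -0.0167, 0.2384]
eef_rot: [-0.07, 0.998, -0.002, 0.001]
contact_force: [0.4, -0.8, -0.9]
opening: 0.002
[[-0.001, 0.958, 0.286, 0.074], [1.0, 0.001, 0.0, 0.0], [0.0, 0.286, -0.958, -0.145], [0.0, 0.0, 0.0, 1.0]] 349.73960993480176 273.9229283092861 208.8658608048299
[ 0.42968715 -0.02613472  0.38374338]
fixture [([227.4, 235.0], 0.78)]
nut_center [([243.6, 281.2], 0.87)]
tab_face [([239.3, 232.3], 0.73)]
board [([38.8, 120.7], 0.9), ([236.8, 185.5], 0.86), ([41.6, 287.3], 0.57)]
```

View pics/w1.png

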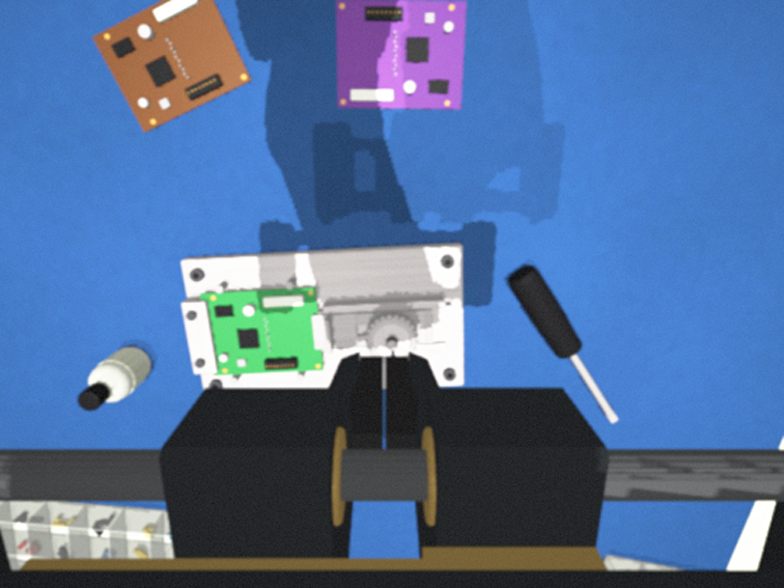

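```bash
python3 -m jog '[{"translation":[-0.6,0.1,0.5],"twist":0,"claw":0},{"translation":[-0.6,0.1,0.5],"twist":0,"claw":0},{"translation":[-0.6,0.1,0.5],"twist":0,"claw":0},{"translation":[-0.6,0,0.5],"twist":0,"claw":0},{"translation":[0,0,0],"twist":0,"claw":0},{"translation":[0,0,0],"twist":0,"claw":0}]'
python3 - <<'E'
from h import *
T=cam
d=cam("wrist");save(d,"w2.png",None,1.4);print(d["origin"])
W={}
for l in ("fixture","nut_center","tab_face","board"):
    x=r.spot_point(l,"wrist");W[l]=x
    print(l,[(np.round(x["location"],1).tolist(),round(x["confidence"],2),atz(d,x["location"],{"fixture":.0,"nut_center":.045,"tab_face":.0335,"board":.02}[l]).round(4).tolist()) for x in x][:3])
# first wrist view reconstruct
o=np.array([0.42968715,-0.02613472,0.38374338]);Rt=R.from_quat([-0.07,.998,-.002,.001]).as_matrix();
d1=dict(d);d1["origin"]=o;d1["rotation"]=Rt@np.array(d["T_tool_cam"])[:3,:3]
C=[atz(d1,(b/1.4,a/1.4),.012) for a,b in ((181,260),(463,244),(463,385))]
print(np.round(C,4).tolist(), np.linalg.norm(C[1]-C[0]),np.linalg.norm(C[2]-C[1]),np.degrees(np.arctan2(*(C[1]-C[0])[1::-1])))
t=cam("top");xt=r.spot_point("nut_center","top");s=cam("side");xs=r.spot_point("nut_center","side")
if xt: print("nut top",xt[0],atz(t,xt[0]["location"],.045))
if xs: print("nut side",xs[0],atz(s,xs[0]["location"],.045))
print("w1 nut",atz(d1,(243.6,281.2),.045),"tab",atz(d1,(239.3,232.3),.0335),"board",atz(d1,(236.8,185.5),.02),"fixture",atz(d1,(227.4,235.0),0))
if W["nut_center"]: print("tri",tri([ray(d,W["nut_center"][0]["location"]),ray(d1,(243.6,281.2))]))
E
```

```text
clock: 3.82
tool_pos: [0.5931, 0.0198, 0.1575]
eef_rot: [-0.077, 0.997, 0.001, -0.001]
contact_force: [-0.1, -0.2, -0.5]
opening: 0.008
[0.52074896 0.00851651 0.3030877 ]
fixture [([156.8, 193.7], 0.94, [0.5737, -0.0532, 0.0])]
nut_center [([163.7, 247.2], 0.82, [0.5649, -0.0044, 0.045])]
tab_face [([166.3, 185.2], 0.83, [0.5762, -0.0522, 0.0335])]
board [([160.5, 125.6], 0.75, [0.5817, -0.1034, 0.02]), ([185.1, 418.4], 0.6, [0.5651, 0.1368, 0.02])]
[[0.5366, -0.172, 0.012], [0.4936, 0.043, 0.012], [0.6118, 0.0652, 0.012]] 0.2192413560557226 0.12024563944949655 101.31899674933013
nut top {'location': [203.6, 300.2], 'confidence': 0.79} [ 0.56957735 -0.00099217  0.045     ]
w1 nut [ 0.56720765 -0.00065247  0.045     ] tab [ 0.57432747 -0.05252443  0.0335    ] board [ 0.58424776 -0.10550692  0.02      ] fixture [ 0.57292636 -0.05348834  0.        ]
tri [ 0.56184493 -0.00269     0.05958994]
```

View pics/w2.png

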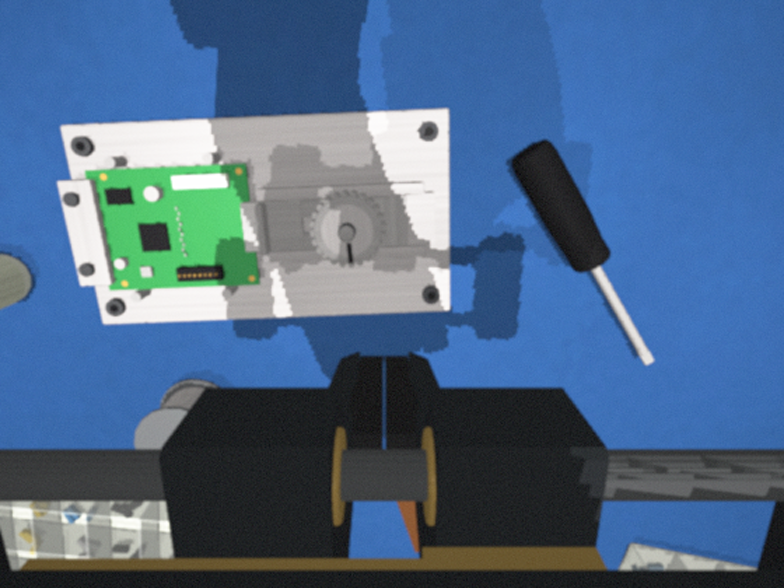

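The picture shows the fixture with corners (60,125), (450,109), (450,310), (103,324). The nut's stud is at (347,231), and its engraved line points down to (350,262). The tab is near (262,228), and the green board is on the left. Nothing stands around the nut. Next I'll fit the fixture's pose.

Run:
```python
from h import *
d=cam("wrist")
from scipy.optimize import least_squares
px=np.array([(60,125),(450,109),(450,310),(103,324)])/1.4
loc=np.array([(-.06,-.11),(-.06,.11),(.06,.11),(.06,-.11)])
def F(p):
    c,s=np.cos(p[2]),np.sin(p[2]);Q=loc@np.array([[c,s],[-s,c]])+p[:2]
    return np.concatenate([np.array(proj(d,[*q,.012]))[::-1]-x for q,x in zip(Q,px)])
f=least_squares(F,[.573,-.053,.15]);p=f.x;print(p,np.degrees(p[2]),f.fun.round(1))
c,s=np.cos(p[2]),np.sin(p[2]);W=lambda x,y:(p[0]+c*x-s*y,p[1]+s*x+c*y)
print("stud",W(0,.052),"tab",W(0,.001),"board",W(0,-.05))
for z in(.0615,):print("stud top px", atz(d,(231/1.4,347/1.4),z))
print("rim top centre", atz(d,(228/1.4,345/1.4),.052))
print("line end", atz(d,(262/1.4,350/1.4),.052))
st=r.get_state();M=R.from_quat(st["eef_rot"]).as_matrix();print(st["tool_pos"],M[:2,:2].round(3).tolist(),np.degrees(np.arctan2(M[1,1],M[0,1])))
v=np.array([*W(0,.052)])-st["tool_pos"][:2];print("to stud tool x,y",M[:2,0]@v,M[:2,1]@v)
```

```text
[ 0.57525056 -0.05658873  0.19068998] 10.925730810283211 [ 0.4 -0.1 -0.5 -0.4 -0.3  0.6  0.5 -0.1]
stud (np.float64(0.565394667804538), np.float64(-0.005531302771365973)) tab (np.float64(0.5750610246712554), np.float64(-0.05560686112996308)) board (np.float64(0.5847273815379729), np.float64(-0.10568241948856019))
stud top px [ 0.5639642  -0.00533588  0.0615    ]
rim top centre [ 0.56425481 -0.00702984  0.052     ]
line end [ 0.58178104 -0.00209986  0.052     ]
[0.59365708 0.01755226 0.15922117] [[-0.988, -0.152], [-0.152, 0.988]] 98.71444713746544
to stud tool x,y 0.031433533019414345 -0.018535034315328297
```

```bash
python3 -m jog '[{"translation":[0,0,0],"twist":-0.37,"claw":0},{"translation":[-0.1,-0.4,0],"twist":0,"claw":0},{"translation":[0,-0.38,0.5],"twist":0,"claw":0},{"translation":[0,0,0.6],"twist":0,"claw":0},{"translation":[0,0,0.6],"twist":0,"claw":0},{"translation":[0,0,0.6],"twist":0,"claw":0},{"translation":[0,0,0.6],"twist":0,"claw":0},{"translation":[0,0,0],"twist":0,"claw":0},{"translation":[0,0,0],"twist":0,"claw":0}]'
cat > st.py <<'E'
from h import *
st=r.get_state();M=R.from_quat(st["eef_rot"]).as_matrix()
v=st["tool_pos"][:2]-np.array([.565,-.0058]);a=np.radians(10.93)
U=np.array([[np.cos(a),np.sin(a)],[-np.sin(a),np.cos(a)]])
F=np.array(st["contact_force"])
print("t %.2f z %.4f fix-xy rel stud mm %s yaw %.1f F(fix) %s"%(st["clock"],st["tool_pos"][2],(U@v*1e3).round(1),np.degrees(np.arctan2(M[1,1],M[0,1])),[*(U@F[:2]).round(1),F[2].round(1)]))
E
python3 st.py; python3 -c '
from h import *
d=cam("wrist");save(d,"w3.png",None,1.4)'
```

```text
clock: 5.07
tool_pos: [0.6027, -0.0122, 0.0421]
eef_rot: [-0.095, 0.995, 0.0, -0.001]
contact_force: [-0.5, -0.4, 0.7]
opening: 0.008
t 5.07 z 0.0421 fix-xy rel stud mm [ 35.8 -13.4] yaw 101.0 F(fix) [np.float64(-0.6), np.float64(-0.3), np.float64(0.7)]
```

View pics/w3.png

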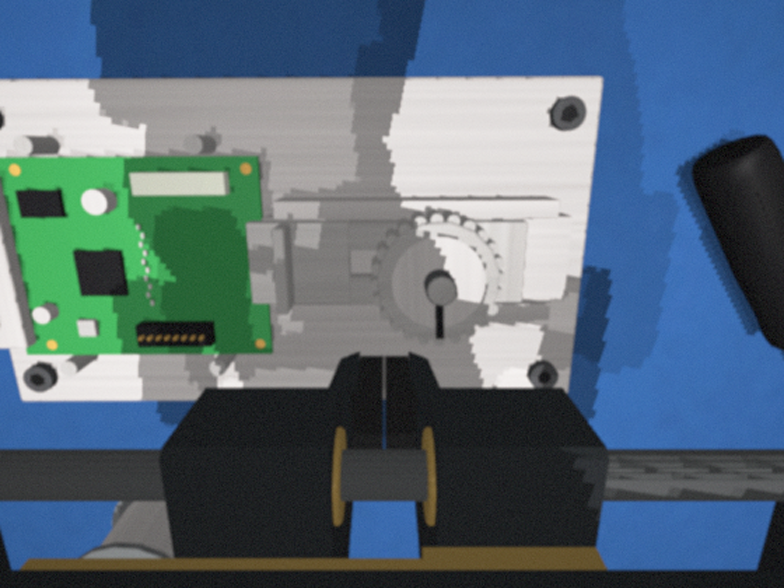

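The fixture is now square to the tool. The nut is centred at about (437,283) with its line pointing down at (440,335). The fingertip is at (385,355), about 4 mm short of the rim. Next I'll feel for contact.

```bash
python3 -m jog '[{"translation":[0.08,0,0],"twist":0,"claw":0},{"translation":[0.03,0,0],"twist":0,"claw":0}]' >/dev/null; python3 st.py
python3 -m jog '[{"translation":[0.03,0,0],"twist":0,"claw":0}]'>/dev/null; python3 st.py
python3 -m jog '[{"translation":[0.03,0,0],"twist":0,"claw":0}]'>/dev/null; python3 st.py
```

```text
t 5.28 z 0.0444 fix-xy rel stud mm [ 32.9 -13.7] yaw 100.9 F(fix) [np.float64(-0.6), np.float64(0.8), np.float64(-0.1)]
t 5.37 z 0.0441 fix-xy rel stud mm [ 31.5 -13.7] yaw 100.9 F(fix) [np.float64(-0.3), np.float64(0.4), np.float64(0.6)]
t 5.45 z 0.0437 fix-xy rel stud mm [ 30.2 -13.7] yaw 100.9 F(fix) [np.float64(-1.1), np.float64(-0.3), np.float64(-0.1)]
```

```bash
for i in 1 2 3 4; do python3 -m jog '[{"translation":[0.02,0,0],"twist":0,"claw":0},{"translation":[0,0,0],"twist":0,"claw":0}]'>/dev/null; python3 st.py; done
```

```text
t 5.62 z 0.0432 fix-xy rel stud mm [ 29.3 -13.6] yaw 100.9 F(fix) [np.float64(0.4), np.float64(1.1), np.float64(-0.5)]
t 5.78 z 0.0431 fix-xy rel stud mm [ 29.1 -13.6] yaw 100.9 F(fix) [np.float64(1.5), np.float64(-0.7), np.float64(2.2)]
t 5.95 z 0.0431 fix-xy rel stud mm [ 28.9 -13.6] yaw 100.9 F(fix) [np.float64(3.5), np.float64(-0.7), np.float64(0.8)]
t 6.12 z 0.0432 fix-xy rel stud mm [ 28.7 -13.5] yaw 100.9 F(fix) [np.float64(5.5), np.float64(-0.3), np.float64(1.0)]
```

```bash
python3 -m jog '[{"translation":[0.02,0.1,0],"twist":0,"claw":0},{"translation":[0,0.1,0],"twist":0,"claw":0},{"translation":[0,0.1,0],"twist":0,"claw":0},{"translation":[0,0.1,0],"twist":0,"claw":0}]'>/dev/null; python3 st.py
python3 -m jog '[{"translation":[0,0.1,0],"twist":0,"claw":0},{"translation":[0,0.1,0],"twist":0,"claw":0},{"translation":[0,0.1,0],"twist":0,"claw":0},{"translation":[0,0,0],"twist":0,"claw":0}]'>/dev/null; python3 st.py
cat > ang.py <<'E'
from h import *
import sys
d=cam("wrist");n=sys.argv[1]
c=np.array([.565,-.0058]);a=np.radians(10.93);z=.052+float(sys.argv[2]) if len(sys.argv)>2 else .052
# rectified top view of nut: 0.1mm/px, fixture x right, y up
N=520;g=(np.arange(N)-N/2)*1e-4;X,Y=np.meshgrid(g,-g)
P=np.stack([c[0]+np.cos(a)*X-np.sin(a)*Y,c[1]+np.sin(a)*X+np.cos(a)*Y,np.full_like(X,z)],-1)
q=(P-d["origin"])@d["rotation"]
im=cv2.remap(d["img"],(d["cx"]-d["fx"]*q[...,0]/q[...,2]).astype(np.float32),(d["cy"]+d["fy"]*q[...,1]/q[...,2]).astype(np.float32),cv2.INTER_LINEAR)
cv2.imwrite("pics/"+n+".png",im[:,:,::-1])
gray=im.min(2).astype(float)
# search small centre shift, darkest radial line in r 6.5..12 mm relative to neighbours
th=np.radians(np.arange(0,360,2));rr=np.arange(6.5,13,.25)*1e-3;best=None
G=cv2.GaussianBlur(gray,(0,0),2).astype(np.float32)
for dx in np.arange(-2,2.1,.5)*1e-3:
  for dy in np.arange(-2,2.1,.5)*1e-3:
    u=(N/2+(dx+rr[:,None]*np.cos(th))*1e4).astype(np.float32);v=(N/2-(dy+rr[:,None]*np.sin(th))*1e4).astype(np.float32)
    p=cv2.remap(G,u,v,cv2.INTER_LINEAR).max(0)
    k=min(range(len(th)),key=lambda i:p[i]-.5*(p[(i+9)%180]+p[i-9]));s=p[k]-.5*(p[(k+9)%180]+p[k-9])
    if best is None or s<best[0]: best=(s,np.degrees(th[k]),dx*1e3,dy*1e3)
print("line: score %.0f angle %.0f deg centre %.1f %.1f"%best)
E
python3 ang.py n1
```

```text
t 6.45 z 0.0432 fix-xy rel stud mm [27.7  2. ] yaw 100.9 F(fix) [np.float64(5.8), np.float64(-2.1), np.float64(1.6)]
t 6.78 z 0.0434 fix-xy rel stud mm [28.8 15.3] yaw 101.0 F(fix) [np.float64(6.4), np.float64(-0.4), np.float64(0.8)]
line: score -16 angle 92 deg centre 1.0 2.0
```

View pics/n1.png

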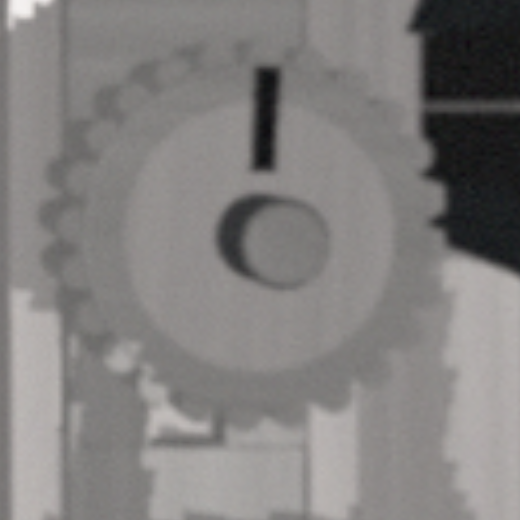

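The rectified view shows the engraved line at (265,120), about 90° on from the start, so one 29 mm stroke turned the nut about 1.5 rad. The force was 6 N. I'll repeat that stroke.

```bash
sed -i 's/\[.565,-.0058\]/[.5646,-.0036]/' ang.py st.py
python3 -m jog '[{"translation":[-0.2,0,0],"twist":0,"claw":0},{"translation":[0,-0.4,0],"twist":0,"claw":0},{"translation":[0,-0.4,0],"twist":0,"claw":0},{"translation":[0,0,0],"twist":0,"claw":0},{"translation":[0.2,0,0],"twist":0,"claw":0},{"translation":[0,0,0],"twist":0,"claw":0},{"translation":[0,0,0],"twist":0,"claw":0}]' >/dev/null; python3 st.py
python3 -m jog '[{"translation":[0,0.1,0],"twist":0,"claw":0},{"translation":[0,0.1,0],"twist":0,"claw":0},{"translation":[0,0.1,0],"twist":0,"claw":0},{"translation":[0,0.1,0],"twist":0,"claw":0},{"translation":[0,0.1,0],"twist":0,"claw":0},{"translation":[0,0.1,0],"twist":0,"claw":0},{"translation":[0,0.1,0],"twist":0,"claw":0},{"translation":[0,0.1,0],"twist":0,"claw":0},{"translation":[0,0,0],"twist":0,"claw":0}]' >/dev/null; python3 st.py;python3 ang.py n2
```

```text
t 7.42 z 0.0426 fix-xy rel stud mm [ 26.1 -20.5] yaw 100.9 F(fix) [np.float64(3.8), np.float64(-4.7), np.float64(-5.0)]
t 8.17 z 0.0433 fix-xy rel stud mm [28.5 15.2] yaw 101.1 F(fix) [np.float64(5.5), np.float64(-0.8), np.float64(-2.8)]
line: score -116 angle 192 deg centre -1.0 -0.5
```

```bash
python3 -m jog '[{"translation":[-0.2,0,0],"twist":0,"claw":0},{"translation":[0,-0.4,0],"twist":0,"claw":0},{"translation":[0,-0.4,0],"twist":0,"claw":0},{"translation":[0,0,0],"twist":0,"claw":0},{"translation":[0.2,0,0],"twist":0,"claw":0},{"translation":[0,0,0],"twist":0,"claw":0},{"translation":[0,0.1,0],"twist":0,"claw":0},{"translation":[0,0.1,0],"twist":0,"claw":0},{"translation":[0,0.1,0],"twist":0,"claw":0},{"translation":[0,0.1,0],"twist":0,"claw":0},{"translation":[0,0.1,0],"twist":0,"claw":0},{"translation":[0,0.1,0],"twist":0,"claw":0},{"translation":[0,0.1,0],"twist":0,"claw":0},{"translation":[0,0.1,0],"twist":0,"claw":0},{"translation":[0,0,0],"twist":0,"claw":0}]' >/dev/null; python3 st.py;python3 ang.py n3
python3 -m jog '[{"translation":[-0.2,0,0],"twist":0,"claw":0},{"translation":[0,-0.4,0],"twist":0,"claw":0},{"translation":[0,-0.4,0],"twist":0,"claw":0},{"translation":[0,0,0],"twist":0,"claw":0},{"translation":[0.2,0,0],"twist":0,"claw":0},{"translation":[0,0,0],"twist":0,"claw":0},{"translation":[0,0.1,0],"twist":0,"claw":0},{"translation":[0,0.1,0],"twist":0,"claw":0},{"translation":[0,0.1,0],"twist":0,"claw":0},{"translation":[0,0.1,0],"twist":0,"claw":0},{"translation":[0,0.1,0],"twist":0,"claw":0},{"translation":[0,0.1,0],"twist":0,"claw":0},{"translation":[0,0.1,0],"twist":0,"claw":0},{"translation":[0,0.1,0],"twist":0,"claw":0},{"translation":[0,0,0],"twist":0,"claw":0}]' >/dev/null; python3 st.py;python3 ang.py n4 .0015
```

```text
t 9.47 z 0.0434 fix-xy rel stud mm [28.5 15.6] yaw 101.1 F(fix) [np.float64(6.5), np.float64(0.3), np.float64(-2.3)]
line: score -117 angle 302 deg centre 0.5 -1.5
t 10.77 z 0.0435 fix-xy rel stud mm [28.5 15.6] yaw 101.1 F(fix) [np.float64(6.7), np.float64(0.1), np.float64(-1.2)]
line: score -115 angle 44 deg centre 0.5 1.0
```

```bash
python3 -m jog '[{"translation":[-0.2,0,0],"twist":0,"claw":0},{"translation":[0,-0.4,0],"twist":0,"claw":0},{"translation":[0,-0.4,0],"twist":0,"claw":0},{"translation":[0,0,0],"twist":0,"claw":0},{"translation":[0.2,0,0],"twist":0,"claw":0},{"translation":[0,0,0],"twist":0,"claw":0},{"translation":[0,0.1,0],"twist":0,"claw":0},{"translation":[0,0.1,0],"twist":0,"claw":0},{"translation":[0,0.1,0],"twist":0,"claw":0},{"translation":[0,0.1,0],"twist":0,"claw":0},{"translation":[0,0.1,0],"twist":0,"claw":0},{"translation":[0,0.1,0],"twist":0,"claw":0},{"translation":[0,0.1,0],"twist":0,"claw":0},{"translation":[0,0.1,0],"twist":0,"claw":0},{"translation":[0,0,0],"twist":0,"claw":0}]' >/dev/null; python3 st.py;python3 ang.py n5 .002
python3 -m jog '[{"translation":[-0.2,0,0],"twist":0,"claw":0},{"translation":[0,-0.4,0],"twist":0,"claw":0},{"translation":[0,-0.4,0],"twist":0,"claw":0},{"translation":[0,0,0],"twist":0,"claw":0},{"translation":[0.2,0,0],"twist":0,"claw":0},{"translation":[0,0,0],"twist":0,"claw":0},{"translation":[0,0.1,0],"twist":0,"claw":0},{"translation":[0,0.1,0],"twist":0,"claw":0},{"translation":[0,0.1,0],"twist":0,"claw":0},{"translation":[0,0.1,0],"twist":0,"claw":0},{"translation":[0,0.1,0],"twist":0,"claw":0},{"translation":[0,0.1,0],"twist":0,"claw":0},{"translation":[0,0.1,0],"twist":0,"claw":0},{"translation":[0,0.1,0],"twist":0,"claw":0},{"translation":[0,0,0],"twist":0,"claw":0}]' >/dev/null; python3 st.py;python3 ang.py n6 .0025
python3 -m jog '[{"translation":[-0.2,0,0],"twist":0,"claw":0},{"translation":[0,-0.4,0],"twist":0,"claw":0},{"translation":[0,-0.4,0],"twist":0,"claw":0},{"translation":[0,0,0],"twist":0,"claw":0},{"translation":[0.2,0,0],"twist":0,"claw":0},{"translation":[0,0,0],"twist":0,"claw":0},{"translation":[0,0.1,0],"twist":0,"claw":0},{"translation":[0,0.1,0],"twist":0,"claw":0},{"translation":[0,0.1,0],"twist":0,"claw":0},{"translation":[0,0.1,0],"twist":0,"claw":0},{"translation":[0,0.1,0],"twist":0,"claw":0},{"translation":[0,0.1,0],"twist":0,"claw":0},{"translation":[0,0.1,0],"twist":0,"claw":0},{"translation":[0,0.1,0],"twist":0,"claw":0},{"translation":[0,0,0],"twist":0,"claw":0}]' >/dev/null; python3 st.py;python3 ang.py n7 .003
```

```text
t 12.07 z 0.0435 fix-xy rel stud mm [28.5 15.6] yaw 101.1 F(fix) [np.float64(5.9), np.float64(0.7), np.float64(-1.6)]
line: score -118 angle 152 deg centre -1.0 1.0
t 13.37 z 0.0435 fix-xy rel stud mm [28.5 15.6] yaw 101.1 F(fix) [np.float64(6.5), np.float64(-0.5), np.float64(-1.6)]
line: score -117 angle 252 deg centre 0.0 -1.0
t 14.67 z 0.0436 fix-xy rel stud mm [28.6 15.5] yaw 101.1 F(fix) [np.float64(6.2), np.float64(-0.1), np.float64(-1.3)]
line: score -118 angle 358 deg centre 1.0 0.5
```

```bash
python3 -m jog '[{"translation":[-0.2,0,0],"twist":0,"claw":0},{"translation":[0,-0.4,0],"twist":0,"claw":0},{"translation":[0,-0.4,0],"twist":0,"claw":0},{"translation":[0,0,0],"twist":0,"claw":0},{"translation":[0.2,0,0],"twist":0,"claw":0},{"translation":[0,0,0],"twist":0,"claw":0},{"translation":[0,0.1,0],"twist":0,"claw":0},{"translation":[0,0.1,0],"twist":0,"claw":0},{"translation":[0,0.1,0],"twist":0,"claw":0},{"translation":[0,0.1,0],"twist":0,"claw":0},{"translation":[0,0.1,0],"twist":0,"claw":0},{"translation":[0,0.1,0],"twist":0,"claw":0},{"translation":[0,0.1,0],"twist":0,"claw":0},{"translation":[0,0.1,0],"twist":0,"claw":0},{"translation":[-0.2,0,0],"twist":0,"claw":0},{"translation":[-0.2,0,0],"twist":0,"claw":0},{"translation":[0,0,-0.5],"twist":0,"claw":0},{"translation":[0,0,-0.5],"twist":0,"claw":0},{"translation":[0,0,0],"twist":0,"claw":0},{"translation":[0,0,0],"twist":0,"claw":0}]' >/dev/null; python3 st.py;python3 ang.py n8 .0034
python3 - <<'E'
from h import *
d=cam("wrist");save(d,"w4.png",None,1.4)
print([(x["location"],x["confidence"],atz(d,x["location"],.0335).round(4)) for x in r.spot_point("tab_face","wrist")][:2])
E
```

```text
t 16.38 z 0.0833 fix-xy rel stud mm [41.4 13.6] yaw 101.0 F(fix) [np.float64(-0.1), np.float64(-0.1), np.float64(-0.6)]
line: score -113 angle 102 deg centre -1.0 2.0
[([169.0, 163.1], 0.71, array([ 0.5758, -0.0511,  0.0335]))]
```

View pics/w4.png

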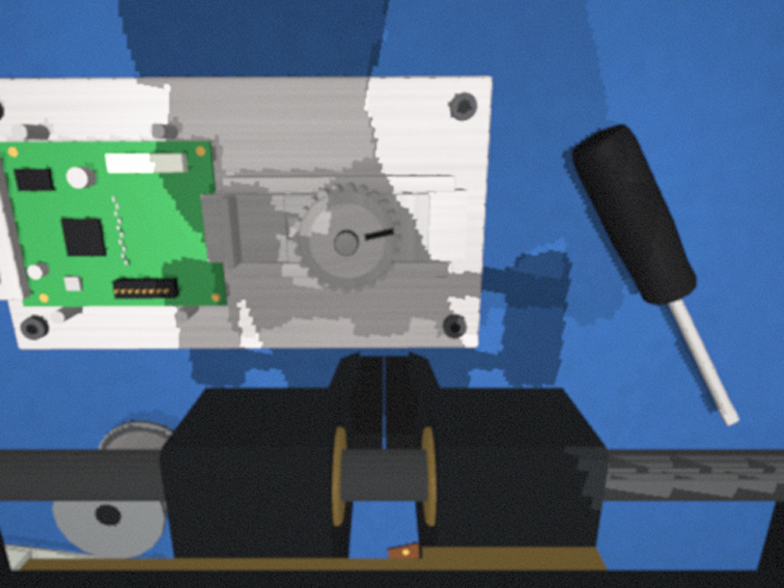

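The line now lies at (380,234), which is about +100°. The total is about 820°, or roughly 2.26 turns loosened. The tab is at (238,228), and the board and screwdriver are undisturbed. Next I'll go to the board side of the tab.

```bash
python3 -m jog '[{"translation":[0,-0.5,0],"twist":0,"claw":0},{"translation":[0,-0.5,0],"twist":0,"claw":0},{"translation":[0.2,-0.5,0],"twist":0,"claw":0},{"translation":[0.4,-0.57,0],"twist":0,"claw":0},{"translation":[0.44,0,0],"twist":0,"claw":0},{"translation":[0,0,0],"twist":0,"claw":0},{"translation":[0,0,0.4],"twist":0,"claw":0},{"translation":[0,0,0.4],"twist":0,"claw":0},{"translation":[0,0,0.3],"twist":0,"claw":0},{"translation":[0,0,0.1],"twist":0,"claw":0},{"translation":[0,0,0],"twist":0,"claw":0},{"translation":[0,0,0],"twist":0,"claw":0},{"translation":[0,0,0],"twist":0,"claw":0}]' >/dev/null; python3 st.py
python3 - <<'E'
from h import *
d=cam("wrist");t=cam("side");p=r.get_state()["tool_pos"];q=[int(v) for v in proj(t,p)];print(q)
c=t["img"][q[0]-60:q[0]+60,q[1]-70:q[1]+70]
c=cv2.resize(c,(490,420),interpolation=cv2.INTER_CUBIC)
cv2.imwrite("pics/w5.png",cv2.resize(np.hstack([d["img"][60:,:310],c[:360,60:430]]),None,fx=1.15,fy=1.15)[:,:,::-1])
E
```

```text
t 17.62 z 0.0352 fix-xy rel stud mm [  0.8 -70.4] yaw 101.0 F(fix) [np.float64(0.5), np.float64(-0.3), np.float64(0.3)]
[206, 293]
```

View pics/w5.png

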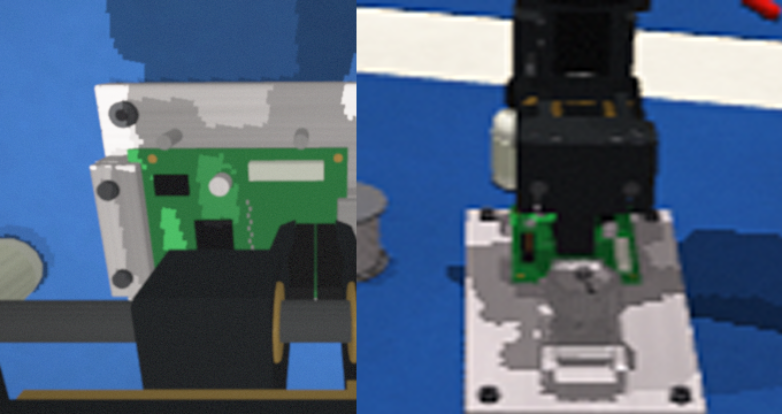

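The fingertips hang on the middle line over the board's clamp edge, short of the tab. I'll lower 2.5 mm and creep in +y.

```bash
python3 -m jog '[{"translation":[0,0,0.06],"twist":0,"claw":0},{"translation":[0,0.1,0],"twist":0,"claw":0},{"translation":[0,0.1,0],"twist":0,"claw":0},{"translation":[0,0,0],"twist":0,"claw":0},{"translation":[0,0,0],"twist":0,"claw":0}]' >/dev/null; python3 st.py
for i in 1 2 3; do python3 -m jog '[{"translation":[0,0.05,0],"twist":0,"claw":0},{"translation":[0,0.05,0],"twist":0,"claw":0},{"translation":[0,0,0],"twist":0,"claw":0}]' >/dev/null; python3 st.py; done
```

```text
t 18.13 z 0.0324 fix-xy rel stud mm [  0.3 -61.9] yaw 101.0 F(fix) [np.float64(0.3), np.float64(0.9), np.float64(-0.3)]
t 18.38 z 0.0323 fix-xy rel stud mm [  0.2 -58.3] yaw 101.0 F(fix) [np.float64(-0.1), np.float64(-0.8), np.float64(0.2)]
t 18.63 z 0.0323 fix-xy rel stud mm [  0.2 -54.1] yaw 101.0 F(fix) [np.float64(0.8), np.float64(-0.1), np.float64(0.0)]
t 18.88 z 0.0323 fix-xy rel stud mm [  0.2 -49.9] yaw 101.0 F(fix) [np.float64(0.1), np.float64(-0.7), np.float64(0.2)]
```

```bash
for i in 1 2; do python3 -m jog '[{"translation":[0,0.05,0],"twist":0,"claw":0},{"translation":[0,0.05,0],"twist":0,"claw":0},{"translation":[0,0,0],"twist":0,"claw":0}]' >/dev/null; python3 st.py; done
python3 -c '
from h import *
d=cam("wrist");save(d,"w6.png",None,1.4)'
```

```text
t 19.13 z 0.0323 fix-xy rel stud mm [  0.2 -45.9] yaw 101.0 F(fix) [np.float64(0.5), np.float64(-0.8), np.float64(1.1)]
t 19.38 z 0.0323 fix-xy rel stud mm [  0.1 -44. ] yaw 100.9 F(fix) [np.float64(0.3), np.float64(-4.0), np.float64(0.5)]
```

View pics/w6.png

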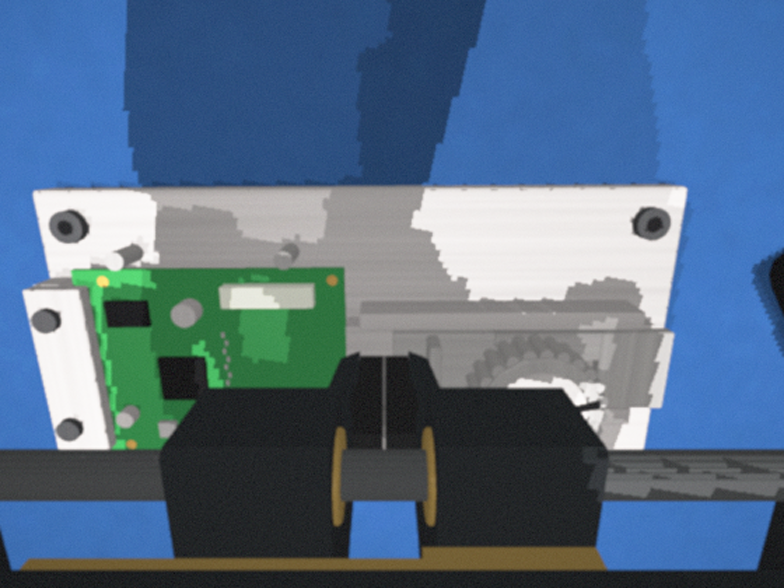

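The finger has moved far back. The tab is at (435,350) and the clamp's rear end at (672,370), and the force rose to 4 N, so it is at its stop. I'll back off, lift and check.

```bash
python3 -m jog '[{"translation":[0,-0.2,0],"twist":0,"claw":0},{"translation":[0,-0.2,0],"twist":0,"claw":0},{"translation":[0,0,0],"twist":0,"claw":0},{"translation":[0,0,-0.5],"twist":0,"claw":0},{"translation":[0,0,-0.7],"twist":0,"claw":0},{"translation":[0,0,-0.7],"twist":0,"claw":0},{"translation":[-0.5,0.3,-0.7],"twist":0,"claw":0},{"translation":[-0.5,0.3,-0.5],"twist":0,"claw":0},{"translation":[-0.5,0.3,0],"twist":0,"claw":0},{"translation":[0,0,0],"twist":0,"claw":0},{"translation":[0,0,0],"twist":0,"claw":0}]' >/dev/null; python3 st.py; python3 ang.py n9 .0034
python3 - <<'E'
from h import *
d=cam("wrist");save(d,"w7.png",None,1.4)
t=cam("top");
print([(x["location"],x["confidence"],atz(d,x["location"],.0335).round(4)) for x in r.spot_point("tab_face","wrist")][:2])
for l in("reel","bottle","screwdriver","board"):print(l,[np.round(x["location"]).tolist() for x in r.spot_point(l,"top")][:3])
E
```

```text
t 20.35 z 0.1564 fix-xy rel stud mm [ 60.8 -20.9] yaw 101.1 F(fix) [np.float64(0.2), np.float64(-0.7), np.float64(-0.5)]
line: score -153 angle 102 deg centre -1.0 1.5
[([127.0, 264.3], 0.66, array([ 0.572 , -0.0321,  0.0335]))]
reel [[138.0, 340.0]]
bottle [[180.0, 398.0]]
screwdriver [[210.0, 233.0], [176.0, 398.0]]
board [[198.0, 349.0], [121.0, 249.0], [294.0, 394.0]]
```

View pics/w7.png

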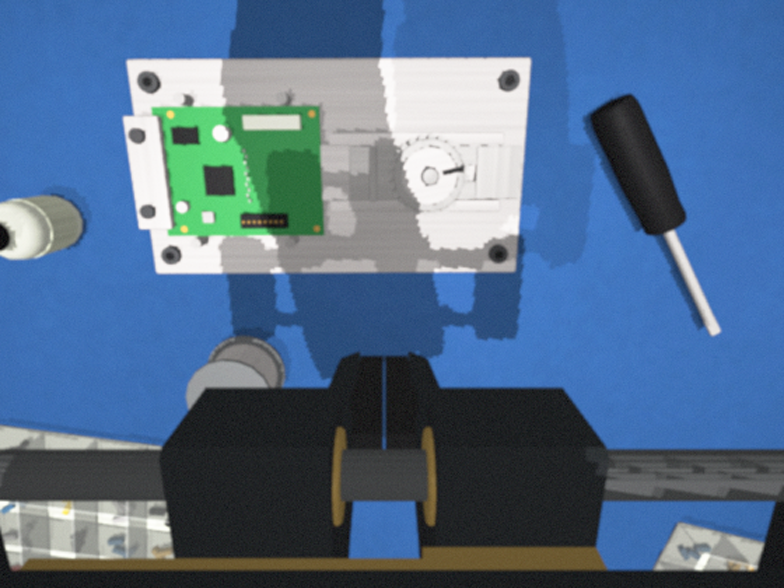

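The tab is now at (375,170), about 20 mm farther back. The board's edge at (322,170) is bare and the board is in its place. The line is unchanged at 102°, and the reel, bottle and screwdriver haven't moved. The arm is clear, so I'm handing in.

```bash
python3 -c '
from plant import r
print(r.finish_job())'
```

```text
the job is handed in; nothing more can be done
None
```

The board is free and the job is handed in, at about 20.4 s on the robot's clock against the 64 s limit. `finish_job` gives no verdict, so the results below come from my own checks.

- **Nut:** I loosened it with eight one-sided strokes of the shut fingertips along the rim, at about 6 N and without pinching. The engraved line, tracked after each stroke, went from about 5° to about 822°, which is about 2.27 turns. It still read 102° (822° less two full turns) after the clamp was pushed.
- **Clamp:** I then pushed the finger back by its tab. The force stayed around 1 N and rose to 4 N at the end, which I took for the stop. The last picture puts the tab about 20 mm back from where it started and the toe about 16 mm clear of the board's edge.
- **Surroundings:** In the final views, the board, reel, bottle and screwdriver were within a few pixels of where they started. The arm finished about 156 mm above the bench, touching nothing.

Two checks disagreed. The height of the nut from two wrist views came out at about 60 mm instead of 45 mm, because the first view was taken while the arm was still settling; top and side views gave 42 mm. The stud's position from the fixture outline was also about 2 mm off along the fixture compared with the close-up view, so I corrected it.

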